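# Set the day's retained samples over into the archive rack in drawing order

### The arm

A 6-joint arm with a two-finger parallel gripper is mounted at the origin on a cart in front of the work surface, level with it; the furniture and walls round the work are solid. World frame = base frame: x ahead of the robot, y to its left, z up, the work surface at z = 0. Lengths are in m, angles in rad, forces in N, time in s.
With the tool pointing down it reaches from about 0.35 to 0.975 m from the base axis. Payload 4.9 kg.
Tool frame: the origin (TCP) lies on the front face of the gripper's body, between the roots of the fingers; the fingertips stand 73 mm ahead of it and the grasp point (between the pads) lies 54 mm ahead of it; z points along the fingers, y is the line along which they close (so a half turn about z gives the same grasp; the last joint's range is limited). The gripper opens to 85 mm and grips with 20 to 120 N. Pads are 22 mm wide; open, the fingers measure 114 mm over their backs; the gripper's body (76 mm by 85 mm) begins 54 mm behind the grasp point. The pads swing forward as they close: fully open they stand 13 mm farther back than shut.
Start: joints at [1.121, 0.053, 1.613, -0, 1.476, -0.119], TCP at [0.203, 0.591, 0.304] pointing down, gripper open.
Joint ranges: [-3.01, 3.01], [-1.01, 2.22], [0.06, 2.58], [-1.02, 4.17], [0.09, 2.62], [-3.14, 3.14]. Speed limits (rad/s): [2.57, 2.57, 3.14, 3.14, 3.14, 3.14].

### API

Orientations are given as a rotation vector (axis times angle).
In Python, from station import status, imaging, order gives the robot as it stands.
- The arm moves only by the tool arm_command, never from a script. Its argument "increments" is a list of rows, each an object with "slide": the shift along the tool's x, y, z in m, a list of three; "spin": the turn about the tool's z in degrees; "gripper": the opening, from -1 (shut) to 1 (fully open). In form: [{"slide": [x, y, z], "spin": spin, "gripper": gripper}, ...]. A call has 1 to 8 rows; each row is the pose to reach, as a shift and turn from the pose commanded when the call began, along the tool's axes at that moment; what a row does not reach only later rows make up. A row lasts 1/12 s, in which the tool goes at most 41.7 mm and 7.16 degrees, less where a joint would pass 70% of its speed; a pose out of reach is approached as far as the arm can. A call with a gripper value outside its range is refused whole. The fingers move at their own pace and stop on an object; "newtons" is the grip in N (left out, the last holds). Time passes only in rows, so rows that repeat a pose let the fingers close. It gives the time, the measured TCP pose, the force, the opening and the grip force at its end, in the units of the state.
- status.get_obs(): the state, without advancing time (a new reading comes with each control period).
- imaging.get_image(name): name is "side" or "top" or "wrist"; returns a dict with "frame" (400x640x3 uint8, red, green, blue), "vfov" (degrees; the focal length in pixels is half the picture's height over the tangent of half this angle, whatever the lens; pixels are square), "cx", "cy" (the principal point, pixels), "k1" (the pictures are not rectified: a ray, as slopes to the right and down, at radius r is drawn at 1 + k1 r^2 times it, then the intrinsics apply), "view" (4x4, takes a point from world to camera coordinates); the wrist camera has in their place "mount" (4x4, takes a point from camera to tool coordinates, whose origin is the TCP and whose axes are the flange's). Camera axes: x right, y up, looking along -z (the intrinsics and any distortion apply to the point x, -y, -z); pixel columns grow to the right and rows downward; lengths in m; the calibration is good to about 2 mm. A picture is of the moment at which its call begins: read the wrist's pose just before it. There is no depth.
- order.finish_job(): hands the job in; it is judged then, once.
The state is a dict: "t": time; "q": joint angles; "dq": joint speeds; "effort": joint torques, N m; "tool_pos": TCP position; "tool_rot": TCP orientation; "contact_force": force on the tool from outside, world axes, zero at the start; "wrist_torque": the same for the moment, N m; "opening": finger opening in m; "grip_force": force on a finger pad.
Only numpy, scipy, OpenCV 4.12 (cv2) and the standard library are available. Lean on these libraries where they do the work, as an engineer would, in place of code of your own. Each camera call takes 0.05 s, during which the arm holds its last target. There are 200 camera calls.

### The job

The four unlabelled samples stand in the steel carrier in the order in which they were drawn, the first one next to the carrier's handle, and that order is the only record of which is which. Set them over into the white archive rack in the same order, the first one in the hole next to the upright label plate and so on along the row, each standing on the rack's base. They are glass: keep them upright, set them down rather than drop them, and let go of them.

Things in the scene. Friction and masses are not known exactly. Their poses are not given: they have to be found in the camera images.
- carrier: Fixed low stainless tray, 100 x 340 mm, with a flat wire handle sticking out 34 mm from one short end. Origin: centre of its underside, on the table; y axis along the row, toward the handle. Its four black cups stand at local y = +0.12 (first, by the handle), +0.04, -0.04, -0.12 m, x = 0. Cup rims are 39 mm above the table, the samples' undersides 7 mm.
- archive_rack: Fixed white rack, 100 x 340 mm: a deck with four 68 mm round holes, its top 40 mm above the table, over a base board whose top is at 10 mm. An upright aluminium label plate, 85 mm high, closes one short end. Origin: centre of its underside, on the table; y axis along the row, away from the plate. Hole centres at local y = -0.12 (first, by the plate), -0.04, +0.04, +0.12 m, x = 0.
- sample_jar: Closed amber glass sample with a white screw cap: the wide jar, round, 52 mm across, 84 mm high, with a cap nearly as wide (49 mm) from 67 mm up; straight glass wall up to 62 mm. 0.2 kg. Origin: centre of its underside; z up. Starts upright in any one of the four cups.
- sample_round: Closed amber glass sample with a white screw cap: the round bottle with a narrow neck, 48 mm across, straight wall up to 70 mm, then a shoulder and a 27 mm cap; 98 mm high. 0.19 kg. Origin: centre of its underside; z up. Starts upright in any one of the four cups.
- sample_square: Closed amber glass sample with a white screw cap: the square bottle, 40 x 40 mm, flat sides up to 70 mm, then a shoulder and a round 27 mm cap; 94 mm high. Its x and y axes are normal to its flat sides; it may stand turned in its cup by up to about 20 degrees. 0.18 kg. Origin: centre of its underside; z up. Starts upright in any one of the four cups.
- sample_slim: Closed amber glass sample with a white screw cap: the slim straight vessel, round, 40 mm across, straight wall up to 82 mm, cap 37 mm across; 102 mm high, the tallest. 0.17 kg. Origin: centre of its underside; z up. Starts upright in any one of the four cups.
- cup_jar: One of the four equal black cups in the carrier, fixed: the one in which sample_jar starts. 73 mm across, 36 mm high, open above, inside 65 mm across, floor 4 mm above its origin. Origin: centre of its underside.
- cup_round: One of the four equal black cups in the carrier, fixed: the one in which sample_round starts. 73 mm across, 36 mm high, open above, inside 65 mm across, floor 4 mm above its origin. Origin: centre of its underside.
- cup_square: One of the four equal black cups in the carrier, fixed: the one in which sample_square starts. 73 mm across, 36 mm high, open above, inside 65 mm across, floor 4 mm above its origin. Origin: centre of its underside.
- cup_slim: One of the four equal black cups in the carrier, fixed: the one in which sample_slim starts. 73 mm across, 36 mm high, open above, inside 65 mm across, floor 4 mm above its origin. Origin: centre of its underside.

How it is judged:
At the end, for the whole second after the job is handed in: Each sample is at rest and upright (within 7 degrees) on the rack's base board (underside 4 to 17 mm above the table), within 20 mm along and across of the centre of the hole whose number, counted from the label plate, is that of its cup, counted from the carrier's handle (((y of cup_jar in the frame of carrier between 0.09 and 0.15 m and y of sample_jar in the frame of archive_rack between -0.14 and -0.1 m) or (y of cup_jar in the frame of carrier between 0.01 and 0.07 m and y of sample_jar in the frame of archive_rack between -0.06 and -0.02 m) or (y of cup_jar in the frame of carrier between -0.07 and -0.01 m and y of sample_jar in the frame of archive_rack between 0.02 and 0.06 m) or (y of cup_jar in the frame of carrier between -0.15 and -0.09 m and y of sample_jar in the frame of archive_rack between 0.1 and 0.14 m)) and x of sample_jar in the frame of archive_rack between -0.02 and 0.02 m and z of sample_jar in the frame of archive_rack between 0.004 and 0.017 m and angle between each of sample_jar, sample_round, sample_square, sample_slim's own z axis and vertical below 0.12 rad and linear speed of each of sample_jar, sample_round, sample_square, sample_slim below 0.02 m/s and ((y of cup_round in the frame of carrier between 0.09 and 0.15 m and y of sample_round in the frame of archive_rack between -0.14 and -0.1 m) or (y of cup_round in the frame of carrier between 0.01 and 0.07 m and y of sample_round in the frame of archive_rack between -0.06 and -0.02 m) or (y of cup_round in the frame of carrier between -0.07 and -0.01 m and y of sample_round in the frame of archive_rack between 0.02 and 0.06 m) or (y of cup_round in the frame of carrier between -0.15 and -0.09 m and y of sample_round in the frame of archive_rack between 0.1 and 0.14 m)) and x of sample_round in the frame of archive_rack between -0.02 and 0.02 m and z of sample_round in the frame of archive_rack between 0.004 and 0.017 m and ((y of cup_square in the frame of carrier between 0.09 and 0.15 m and y of sample_square in the frame of archive_rack between -0.14 and -0.1 m) or (y of cup_square in the frame of carrier between 0.01 and 0.07 m and y of sample_square in the frame of archive_rack between -0.06 and -0.02 m) or (y of cup_square in the frame of carrier between -0.07 and -0.01 m and y of sample_square in the frame of archive_rack between 0.02 and 0.06 m) or (y of cup_square in the frame of carrier between -0.15 and -0.09 m and y of sample_square in the frame of archive_rack between 0.1 and 0.14 m)) and x of sample_square in the frame of archive_rack between -0.02 and 0.02 m and z of sample_square in the frame of archive_rack between 0.004 and 0.017 m and ((y of cup_slim in the frame of carrier between 0.09 and 0.15 m and y of sample_slim in the frame of archive_rack between -0.14 and -0.1 m) or (y of cup_slim in the frame of carrier between 0.01 and 0.07 m and y of sample_slim in the frame of archive_rack between -0.06 and -0.02 m) or (y of cup_slim in the frame of carrier between -0.07 and -0.01 m and y of sample_slim in the frame of archive_rack between 0.02 and 0.06 m) or (y of cup_slim in the frame of carrier between -0.15 and -0.09 m and y of sample_slim in the frame of archive_rack between 0.1 and 0.14 m)) and x of sample_slim in the frame of archive_rack between -0.02 and 0.02 m and z of sample_slim in the frame of archive_rack between 0.004 and 0.017 m); the robot touches nothing.
It fails at once if a sample is tipped over (more than 45 degrees) (angle between any of sample_jar, sample_round, sample_square, sample_slim's own z axis and vertical above 0.79 rad).
It fails at once if a sample is dropped into the rack (faster than 0.6 m/s within 25 mm of the base board) ((x of sample_jar in the frame of archive_rack between -0.05 and 0.05 m and y of sample_jar in the frame of archive_rack between -0.17 and 0.17 m and z of sample_jar in the frame of archive_rack below 0.035 m and linear speed of sample_jar above 0.6 m/s) or (x of sample_round in the frame of archive_rack between -0.05 and 0.05 m and y of sample_round in the frame of archive_rack between -0.17 and 0.17 m and z of sample_round in the frame of archive_rack below 0.035 m and linear speed of sample_round above 0.6 m/s) or (x of sample_square in the frame of archive_rack between -0.05 and 0.05 m and y of sample_square in the frame of archive_rack between -0.17 and 0.17 m and z of sample_square in the frame of archive_rack below 0.035 m and linear speed of sample_square above 0.6 m/s) or (x of sample_slim in the frame of archive_rack between -0.05 and 0.05 m and y of sample_slim in the frame of archive_rack between -0.17 and 0.17 m and z of sample_slim in the frame of archive_rack below 0.035 m and linear speed of sample_slim above 0.6 m/s)).
It also fails if it takes over 123 s, if anything falls off the work surface, if the arm or the gripper's body presses on something with over 40 N, if the wrist force passes 120 N, or if a joint passes its speed limit or range.

## Working session

There is one attempt and no reset: what is moved stays moved. The work goes in short steps, Python scripts to look and compute and a tool call to move; the robot and the scene stay as the last step left them, time stands still between calls to the robot, and variables do not carry over. Pictures are saved under pics/ and viewed, at most 14 in all, crops included, and the job is handed in when it is done.

Besides the shell and the picture viewer there is one more tool, called by a JSON object that holds its "name" and its "arguments". arm_command: Moves the arm, as the interface text tells. Its arguments: {"type":"object","properties":{"increments":{"type":"array","items":{"type":"object","properties":{"slide":{"type":"array","items":{"type":"number"}},"spin":{"type":"number"},"gripper":{"type":"number"}}}},"newtons":{"type":"number"}},"required":["increments"]}

```bash
mkdir -p pics; cat > h.py <<'E'
import numpy as np, cv2
from station import status, imaging, order
from scipy.spatial.transform import Rotation as R
def cam(name):
    o=status.get_obs(); d=imaging.get_image(name)
    if 'view' in d: M=np.linalg.inv(np.array(d['view']))
    else:
        T=np.eye(4);T[:3,:3]=R.from_rotvec(o['tool_rot']).as_matrix();T[:3,3]=o['tool_pos'];M=T@np.array(d['mount'])
    h=d['frame'].shape[0]; f=h/2/np.tan(np.radians(d['vfov'])/2)
    return dict(img=d['frame'],M=M,f=f,cx=d['cx'],cy=d['cy'],k1=d['k1'])
def ray(c,u,v):
    x,y=(u-c['cx'])/c['f'],(v-c['cy'])/c['f']; rd=np.hypot(x,y); r=rd
    for _ in range(30): r=rd/(1+c['k1']*r*r)
    s=r/rd if rd>0 else 1
    d=c['M'][:3,:3]@np.array([x*s,-y*s,-1.]); return c['M'][:3,3],d/np.linalg.norm(d)
def plane(c,u,v,z):
    o,d=ray(c,u,v); return o+d*(z-o[2])/d[2]
def proj(c,p):
    q=np.linalg.inv(c['M'])@np.append(p,1); x,y=q[0]/-q[2],-q[1]/-q[2]; s=1+c['k1']*(x*x+y*y)
    return np.array([c['cx']+c['f']*x*s,c['cy']+c['f']*y*s])
def tri(*rs):
    A=np.zeros((3,3));b=np.zeros(3)
    for o,d in rs: P=np.eye(3)-np.outer(d,d);A+=P;b+=P@o
    p=np.linalg.solve(A,b); return p,[np.linalg.norm((np.eye(3)-np.outer(d,d))@(p-o)) for o,d in rs]
def save(c,n): cv2.imwrite('pics/'+n+'.png',c['img'][:,:,::-1])
E
python3 - <<'E'
from h import *
for n in ['top','side','wrist']:
    c=cam(n);save(c,n+'0');print(n,c['M'].round(3).tolist(),c['f'],c['k1'],c['cx'],c['cy'])
print(status.get_obs())
E
```

```text
top [[0.024, 0.991, -0.131, 0.286], [-0.999, 0.028, 0.027, 0.031], [0.031, 0.131, 0.991, 1.341], [0.0, 0.0, 0.0, 1.0]] 489.491008326763 -0.028765146429014364 321.269523289304 195.7566994897886
side [[0.813, 0.258, -0.523, -0.115], [-0.583, 0.332, -0.742, -0.79], [-0.018, 0.907, 0.42, 0.515], [0.0, 0.0, 0.0, 1.0]] 437.04980520650145 -0.07748829628583874 309.6434987306096 197.547994290439
wrist [[0.325, -0.903, -0.28, 0.132], [0.946, 0.31, 0.097, 0.615], [-0.001, -0.296, 0.955, 0.373], [0.0, 0.0, 0.0, 1.0]] 286.10236095659496 -0.04461315306311126 320.4372650394182 201.5506539992484
{'t': 0.15, 'q': array([ 1.12101589e+00,  5.32133446e-02,  1.61400860e+00,  2.61087978e-05,
        1.47600528e+00, -1.18964985e-01]), 'dq': array([-1.20507625e-04, -1.64080848e-03, -3.09175885e-03,  1.32222279e-03,
       -2.96968783e-04,  8.18468642e-05]), 'effort': array([ 4.13996277e-04, -3.94243884e+01, -3.70721269e+01, -1.20732939e-04,
        4.69940045e-03,  6.24684901e-06]), 'tool_pos': array([0.20281548, 0.59077361, 0.30292238]), 'tool_rot': array([-5.17201469e-01, -3.09823549e+00,  2.45262487e-03]), 'contact_force': array([-0.06215515, -0.60304145,  0.35520835]), 'wrist_torque': array([-0.01549738,  0.04589463, -0.01459313]), 'grip_force': 0.0, 'opening': 0.08552379542943264}
```

View pics/top0.png

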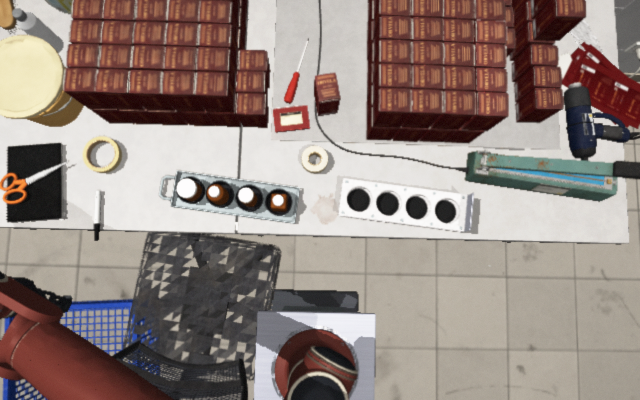

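View pics/side0.png

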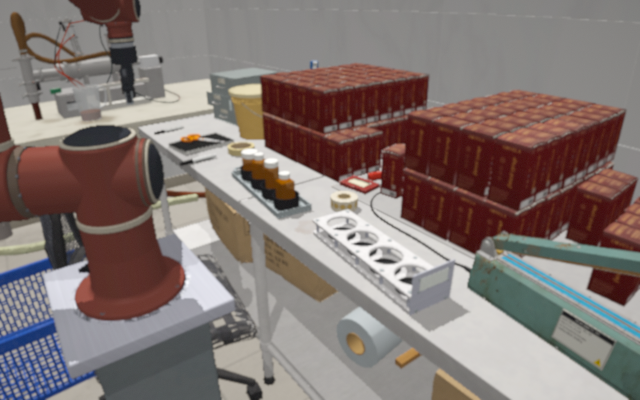

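View pics/wrist0.png

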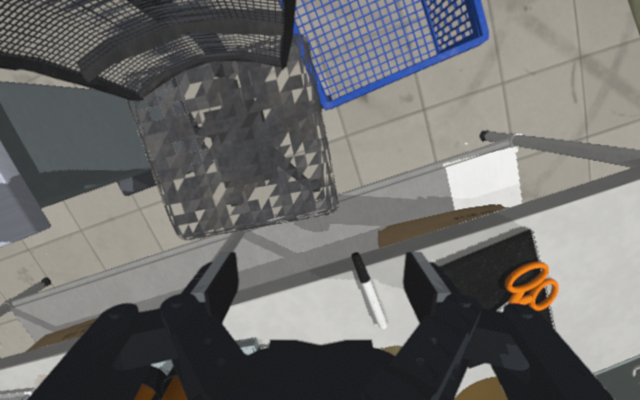

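The top view shows the carrier at (235,193) with its handle on the left (165,188) and caps at about (190,189), (216,191), (246,194) and (280,201). The rack has holes at (357,201), (386,204), (416,207) and (447,211), with the plate on the right at (473,215). The side view agrees. The wrist view shows only the pen and the scissors mat.

```bash
python3 - <<'E'
from h import *
t=cv2.imread('pics/top0.png');s=cv2.imread('pics/side0.png')
a=cv2.resize(t[160:240,155:315],None,fx=5,fy=5,interpolation=cv2.INTER_CUBIC)[:300]
b=cv2.resize(s[140:215,225:325],None,fx=4,fy=4,interpolation=cv2.INTER_CUBIC)
o=np.zeros((600,800,3),np.uint8);o[:300]=a;o[300:600,:400]=b
cv2.imwrite('pics/crop1.png',o)
ct=cam('top')
g=cv2.cvtColor(ct['img'],cv2.COLOR_RGB2GRAY)
m=(g<70).astype(np.uint8);m[:170]=0;m[235:]=0;m[:,:335]=0;m[:,470:]=0
n,l,st,ce=cv2.connectedComponentsWithStats(m)
for i in range(1,n):
    if st[i,4]>100: print('hole',st[i],ce[i].round(1),plane(ct,*ce[i],.04).round(4),plane(ct,*ce[i],.01).round(4))
hsv=cv2.cvtColor(ct['img'],cv2.COLOR_RGB2HSV)
m=((hsv[:,:,2]>225)&(hsv[:,:,1]<40)).astype(np.uint8);m[:170]=0;m[222:]=0;m[:,:170]=0;m[:,300:]=0
n,l,st,ce=cv2.connectedComponentsWithStats(m)
for i in range(1,n):
    if st[i,4]>15: print('cap',st[i],ce[i].round(1),plane(ct,*ce[i],.1).round(4))
E
```

```text
hole [347 189  22  22 376] [357.9 199.6] [ 0.451  -0.1038  0.04  ] [ 0.4548 -0.1069  0.01  ]
hole [377 193  21  22 366] [387.  203.3] [ 0.443  -0.1823  0.04  ] [ 0.4466 -0.1872  0.01  ]
hole [406 197  21  22 348] [415.9 207.3] [ 0.4345 -0.2608  0.04  ] [ 0.4379 -0.2675  0.01  ]
hole [436 201  19  22 329] [444.9 211. ] [ 0.4267 -0.3397  0.04  ] [ 0.43   -0.3482  0.01  ]
cap [170 170   7   5  29] [172.4 171.8] [0.5015 0.3789 0.1   ]
cap [187 170  50   9 202] [218.4 172. ] [0.5044 0.2617 0.1   ]
cap [241 170  59  18 705] [273.6 175.8] [0.4988 0.1202 0.1   ]
cap [177 179  19  18 272] [185.7 187.6] [0.4617 0.3426 0.1   ]
cap [170 180   4  16  45] [171.1 186.7] [0.4629 0.3799 0.1   ]
cap [209 186  10  11  83] [213.5 190.9] [0.4553 0.2717 0.1   ]
cap [239 188  14  14 158] [245.3 194.4] [0.4485 0.1904 0.1   ]
cap [273 195  10  11  85] [277.6 199.7] [0.4374 0.1077 0.1   ]
cap [177 199  16   8  38] [182.4 203.4] [0.4209 0.3486 0.1   ]
cap [170 207  65  15 642] [197.1 216.2] [0.3894 0.3094 0.1   ]
cap [239 217  31   5  79] [249.6 219.9] [0.3838 0.1766 0.1   ]
```

View pics/crop1.png

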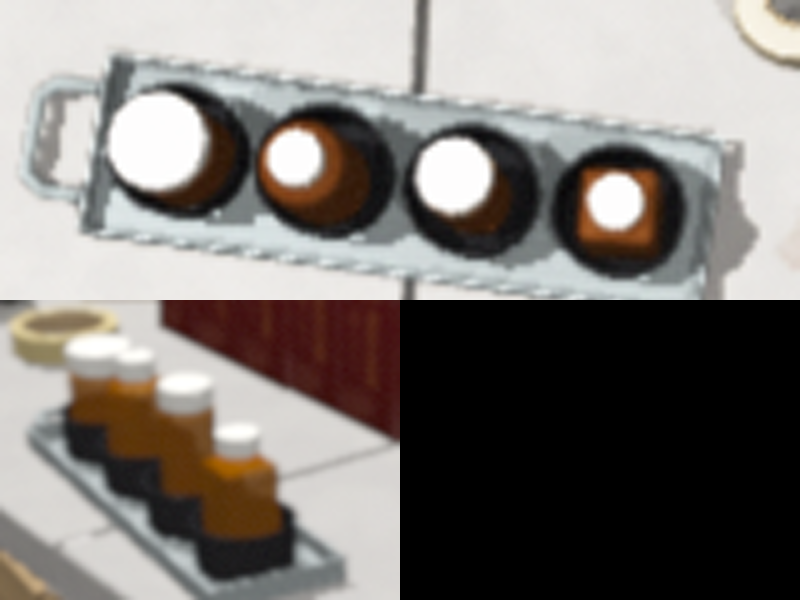

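The crop gives the order from the handle: jar, round, slim, square. I'll now work out coarse positions and the move that puts the wrist camera over the carrier.

```bash
cat >> h.py <<'E'
def goto(x,y,z,yaw=None):
    "shift in tool axes to TCP target; yaw=world heading (deg, mod 180) wanted for the tool's y axis"
    o=status.get_obs();Rm=R.from_rotvec(o['tool_rot']).as_matrix();p=o['tool_pos']
    s=Rm.T@(np.array([x,y,z])-p); cur=np.degrees(np.arctan2(Rm[1,1],Rm[0,1])); 
    sp=None if yaw is None else -((yaw-cur+90)%180-90)
    print('t',round(o['t'],2),'p',p.round(4),'ycur',round(cur,1),'slide',s.round(4),'spin',sp and round(sp,2),'op',round(o['opening'],4),'F',o['contact_force'].round(1),'grip',round(o['grip_force'],1),'tilt',np.degrees(np.arccos(-Rm[2,2])).round(2),'q6',o['q'][5].round(2))
E
python3 - <<'E'
from h import *
ct=cam('top')
Z=[.091,.105,.109,.101];U=[(185.7,187.6),(213.5,190.9),(245.3,194.4),(277.6,199.7)]
P=np.array([plane(ct,*u,z) for u,z in zip(U,Z)]);print(P.round(4),np.linalg.norm(np.diff(P,axis=0),axis=1))
d=P[0]-P[3];print('row heading',np.degrees(np.arctan2(d[1],d[0])))
goto(.40,.225,.36,-5.9)
E
```

```text
[[0.463  0.3449 0.091 ]
 [0.4546 0.2706 0.105 ]
 [0.4474 0.1892 0.109 ]
 [0.4372 0.1077 0.101 ]] [0.07604475 0.08179315 0.08259344]
row heading 83.7881061297096
t 0.25 p [0.2029 0.5909 0.3033] ycur 71.0 slide [-0.3053 -0.2821 -0.0565] spin 76.95 op 0.0855 F [-0.5 -0.8  0.2] grip 0.0 tilt 0.06 q6 -0.12
```

{"name": "arm_command", "arguments": {"increments": [{"slide": [-0.338, -0.223, -0.057], "spin": 77, "gripper": 1}, {"slide": [-0.338, -0.223, -0.057], "spin": 77, "gripper": 1}, {"slide": [-0.338, -0.223, -0.057], "spin": 77, "gripper": 1}, {"slide": [-0.338, -0.223, -0.057], "spin": 77, "gripper": 1}, {"slide": [-0.338, -0.223, -0.057], "spin": 77, "gripper": 1}, {"slide": [-0.338, -0.223, -0.057], "spin": 77, "gripper": 1}, {"slide": [-0.338, -0.223, -0.057], "spin": 77, "gripper": 1}, {"slide": [-0.338, -0.223, -0.057], "spin": 77, "gripper": 1}]}}

```text
t: 0.92
tool_pos: [0.4052, 0.3279, 0.3507]
tool_rot: [1.947, 2.466, 0.001]
contact_force: [0.1, 0.1, -0.4]
opening: 0.0853
grip_force: 0.0
```

```bash
python3 -c "
from h import *
goto(.45,.27,.36,-6.2)"
```

```text
t 0.92 p [0.4052 0.3279 0.3507] ycur 13.4 slide [-0.0667  0.0301 -0.0093] spin 19.61 op 0.0853 F [ 0.1  0.1 -0.4] grip 0.0 tilt 0.03 q6 0.3
```

{"name": "arm_command", "arguments": {"increments": [{"slide": [-0.067, 0.03, -0.009], "spin": 19.6, "gripper": 1}, {"slide": [-0.067, 0.03, -0.009], "spin": 19.6, "gripper": 1}, {"slide": [-0.067, 0.03, -0.009], "spin": 19.6, "gripper": 1}, {"slide": [-0.067, 0.03, -0.009], "spin": 19.6, "gripper": 1}, {"slide": [-0.067, 0.03, -0.009], "spin": 19.6, "gripper": 1}]}}

```text
t: 1.33
tool_pos: [0.4496, 0.2716, 0.3592]
tool_rot: [-2.33, -2.107, 0.0]
contact_force: [-0.6, 0.0, 0.2]
opening: 0.0853
grip_force: 0.0
```

```bash
python3 - <<'E'
from h import *
c=cam('wrist');save(c,'w1');goto(.45,.27,.36,-6.2)
for p in [[.463,.345,.091],[.4546,.2706,.105],[.4474,.189,.109],[.4372,.1077,.101]]: print(proj(c,p))
E
```

```text
t 1.38 p [0.4493 0.272  0.3591] ycur -5.7 slide [-0.002   0.0009 -0.0009] spin 0.51 op 0.0855 F [ 0.1  0.7 -0.1] grip 0.0 tilt 0.03 q6 0.5
[325.10457243 114.41888662]
[324.22946704 181.56792581]
[324.83330493 247.17299651]
[322.97098989 299.44596154]
```

View pics/w1.png

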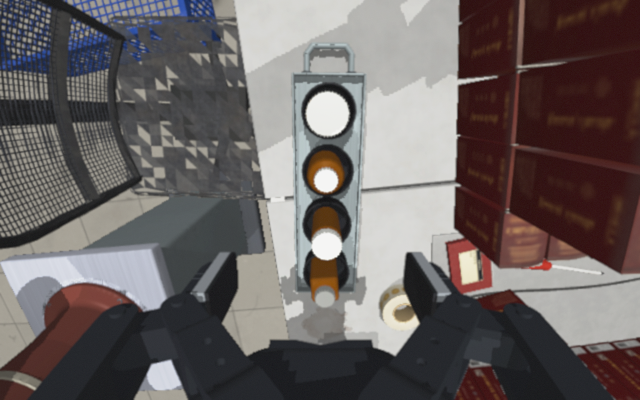

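The wrist view has the carrier in the middle with its handle up. The caps sit at (327,110), (326,181), (326,245) and (324,297), all within about 5 px of the predictions. Next I'll triangulate the cap tops.

```bash
python3 - <<'E'
from h import *
w=cam('wrist');t=cam('top')
def caps(c,box,thr,amin):
    u0,v0,u1,v1=box;h=cv2.cvtColor(c['img'],cv2.COLOR_RGB2HSV);m=((h[:,:,2]>thr)&(h[:,:,1]<45)).astype(np.uint8)
    k=np.zeros_like(m);k[v0:v1,u0:u1]=1;m*=k
    cs,_=cv2.findContours(m,cv2.RETR_EXTERNAL,cv2.CHAIN_APPROX_NONE);r=[]
    for x in cs:
        if cv2.contourArea(x)>amin: r.append((*cv2.fitEllipse(x)[0],*cv2.fitEllipse(x)[1]))
    return r
a=[]
for b in [(302,84,352,136),(308,165,344,196),(308,226,346,262)]: r=max(caps(w,b,205,60),key=lambda q:q[2]);a.append(r)
print(np.round(a,1))
T=[(185.7,187.6),(213.5,190.9),(245.3,194.4)]
for q,u in zip(a,T):
    p,e=tri(ray(w,*q[:2]),ray(t,*u));print(p.round(4),np.round(e,4),'cap dia',q[2]*np.linalg.norm(p-w['M'][:3,3])/w['f'],q[3]*np.linalg.norm(p-w['M'][:3,3])/w['f'])
cv2.imwrite('pics/crop2.png',np.hstack([cv2.resize(w['img'][260:312,295:355,::-1],None,fx=8,fy=8)[:400],cv2.resize(t['img'][180:220,260:300,::-1],None,fx=8,fy=8,interpolation=cv2.INTER_CUBIC)[:400].copy() if 0 else np.pad(cv2.resize(t['img'][180:220,260:300,::-1],None,fx=8,fy=8,interpolation=cv2.INTER_CUBIC),((0,80),(0,0),(0,0)))]))
E
```

```text
[[327.5 113.9  41.1  42.7]
 [326.  180.5  22.   22.1]
 [326.6 246.   26.2  29.3]]
[0.4646 0.3461 0.0848] [0.0009 0.0009] cap dia 0.04941843178736846 0.051415335805038834
[0.4558 0.2713 0.1004] [0.0006 0.0006] cap dia 0.02596821068740057 0.026010650900444878
[0.4486 0.1895 0.1056] [0.0008 0.0008] cap dia 0.03294229884351066 0.03679488413296148
```

View pics/crop2.png

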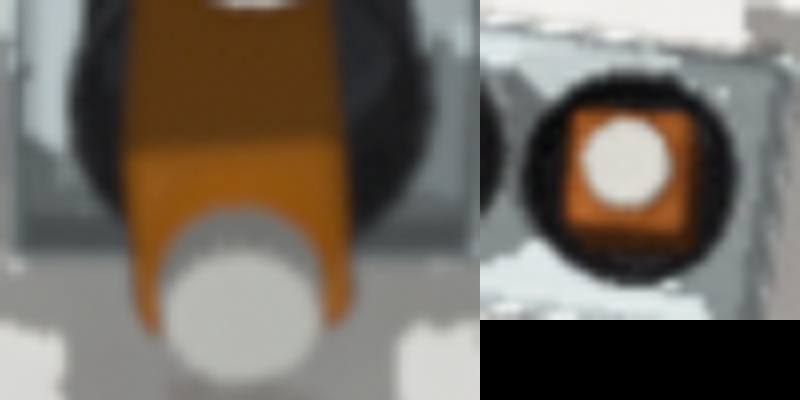

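```bash
python3 -c "
from h import *
goto(.4646,.3461,.20,-6.2)"
```

```text
t 1.48 p [0.449  0.2725 0.3591] ycur -5.7 slide [0.0748 0.0084 0.159 ] spin 0.53 op 0.0854 F [-0.8 -0.4  0.7] grip 0.0 tilt 0.03 q6 0.5
```

{"name": "arm_command", "arguments": {"increments": [{"slide": [0.075, 0.009, 0.08], "spin": 0.5, "gripper": 1}, {"slide": [0.075, 0.009, 0.08], "spin": 0.5, "gripper": 1}, {"slide": [0.075, 0.009, 0.08], "spin": 0.5, "gripper": 1}, {"slide": [0.075, 0.009, 0.159], "spin": 0.5, "gripper": 1}, {"slide": [0.075, 0.009, 0.159], "spin": 0.5, "gripper": 1}, {"slide": [0.075, 0.009, 0.159], "spin": 0.5, "gripper": 1}, {"slide": [0.075, 0.009, 0.159], "spin": 0.5, "gripper": 1}]}}

```text
t: 2.07
tool_pos: [0.4642, 0.3454, 0.1979]
tool_rot: [-2.338, -2.097, 0.009]
contact_force: [1.3, 0.2, 0.7]
opening: 0.0851
grip_force: 0.0
```

```bash
python3 - <<'E'
from h import *
c=cam('wrist');save(c,'w2');goto(.4646,.3461,.114,-6.2);print(proj(c,[.4646,.3461,.091]))
E
```

```text
t 2.12 p [0.4659 0.3461 0.2011] ycur -6.3 slide [-0.0001 -0.0013  0.0871] spin -0.05 op 0.0858 F [0.5 0.3 0.8] grip 0.0 tilt 0.0 q6 0.62
[320.62224823 229.77603117]
```

View pics/w2.png

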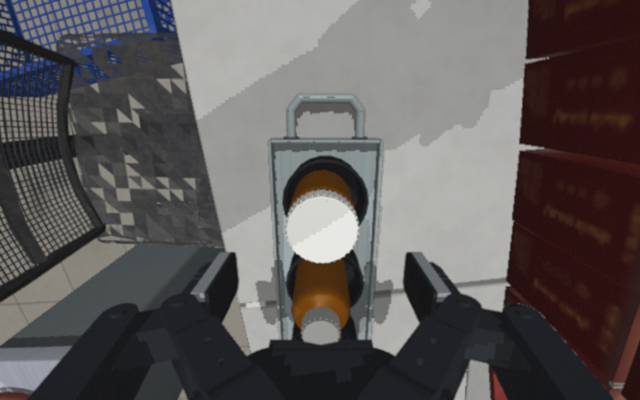

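The jar cap is at (322,229) against a prediction of (321,230). I'll descend and grip.

{"name": "arm_command", "arguments": {"increments": [{"slide": [0, -0.001, 0.035], "spin": 0, "gripper": 1}, {"slide": [0, -0.001, 0.065], "spin": 0, "gripper": 1}, {"slide": [0, -0.001, 0.08], "spin": 0, "gripper": 1}, {"slide": [0, -0.001, 0.086], "spin": 0, "gripper": 1}, {"slide": [0, -0.001, 0.086], "spin": 0, "gripper": -1}, {"slide": [0, -0.001, 0.086], "spin": 0, "gripper": -1}, {"slide": [0, -0.001, 0.086], "spin": 0, "gripper": -1}, {"slide": [0, -0.001, 0.086], "spin": 0, "gripper": -1}], "newtons": 40}}

```text
t: 2.78
tool_pos: [0.4669, 0.3467, 0.1179]
tool_rot: [2.34, 2.095, 0.008]
contact_force: [-1.2, 0.5, 7.2]
opening: 0.0509
grip_force: 42.5
```

{"name": "arm_command", "arguments": {"increments": [{"slide": [0, 0, 0], "spin": 0, "gripper": -1}, {"slide": [0, 0, 0], "spin": 0, "gripper": -1}, {"slide": [0, 0, 0], "spin": 0, "gripper": -1}, {"slide": [0, 0, 0], "spin": 0, "gripper": -1}]}}

```text
t: 3.12
tool_pos: [0.4669, 0.3467, 0.1179]
tool_rot: [2.34, 2.094, 0.008]
contact_force: [-1.5, -0.1, 6.5]
opening: 0.051
grip_force: 42.5
```

{"name": "arm_command", "arguments": {"increments": [{"slide": [0, 0, -0.02], "spin": 0, "gripper": -1}, {"slide": [0, 0, -0.05], "spin": 0, "gripper": -1}, {"slide": [0, 0, -0.09], "spin": 0, "gripper": -1}, {"slide": [0, 0, -0.13], "spin": 0, "gripper": -1}, {"slide": [0, 0, -0.17], "spin": 0, "gripper": -1}, {"slide": [0, 0, -0.17], "spin": 0, "gripper": -1}]}}

```text
t: 3.62
tool_pos: [0.4685, 0.3474, 0.2967]
tool_rot: [2.338, 2.092, 0.029]
contact_force: [1.0, 2.1, 0.1]
opening: 0.0507
grip_force: 43.3
```

```bash
python3 -c "
from h import *
goto(.445,-.15,.29,-6.2)"
```

```text
t 3.62 p [0.4685 0.3474 0.2967] ycur -6.3 slide [-0.4971  0.0315  0.0017] spin -0.15 op 0.0507 F [1.  2.1 0.1] grip 43.3 tilt 1.1 q6 0.62
```

{"name": "arm_command", "arguments": {"increments": [{"slide": [-0.497, 0.031, 0.002], "spin": 0, "gripper": -1}, {"slide": [-0.497, 0.031, 0.002], "spin": 0, "gripper": -1}, {"slide": [-0.497, 0.031, 0.002], "spin": 0, "gripper": -1}, {"slide": [-0.497, 0.031, 0.002], "spin": 0, "gripper": -1}, {"slide": [-0.497, 0.031, 0.002], "spin": 0, "gripper": -1}, {"slide": [-0.497, 0.031, 0.002], "spin": 0, "gripper": -1}, {"slide": [-0.497, 0.031, 0.002], "spin": 0, "gripper": -1}, {"slide": [-0.497, 0.031, 0.002], "spin": 0, "gripper": -1}]}}

```text
t: 4.28
tool_pos: [0.4485, 0.0108, 0.2838]
tool_rot: [2.339, 2.094, 0.002]
contact_force: [0.9, 0.4, -1.9]
opening: 0.0508
grip_force: 43.2
```

```bash
python3 -c "
from h import *
goto(.445,-.15,.29,-6.2)"
```

```text
t 4.28 p [0.4485 0.0108 0.2838] ycur -6.3 slide [-0.1602  0.0142 -0.0061] spin -0.12 op 0.0508 F [ 0.9  0.4 -1.9] grip 43.2 tilt 0.14 q6 -0.03
```

{"name": "arm_command", "arguments": {"increments": [{"slide": [-0.16, 0.014, -0.005], "spin": 0, "gripper": -1}, {"slide": [-0.16, 0.014, -0.005], "spin": 0, "gripper": -1}, {"slide": [-0.16, 0.014, -0.005], "spin": 0, "gripper": -1}, {"slide": [-0.16, 0.014, -0.005], "spin": 0, "gripper": -1}, {"slide": [-0.16, 0.014, -0.005], "spin": 0, "gripper": -1}, {"slide": [-0.16, 0.014, -0.005], "spin": 0, "gripper": -1}, {"slide": [-0.16, 0.014, -0.005], "spin": 0, "gripper": -1}]}}

```text
t: 4.87
tool_pos: [0.4452, -0.1479, 0.2883]
tool_rot: [2.342, 2.094, 0.001]
contact_force: [-0.2, 0.9, -2.2]
opening: 0.0509
grip_force: 43.2
```

```bash
python3 - <<'E'
from h import *
c=cam('wrist');save(c,'w3');goto(.445,-.15,.29,-6.2)
for p in [[.451,-.1038,.04],[.443,-.1823,.04],[.4345,-.2608,.04],[.4267,-.3397,.04]]: print(proj(c,p))
E
```

```text
t 4.92 p [ 0.4452 -0.1473  0.2882] ycur -6.3 slide [-0.0027  0.0001 -0.0018] spin -0.11 op 0.0511 F [-0.3  0.2 -1.1] grip 43.2 tilt 0.03 q6 -0.37
[320.38462865 142.83286914]
[321.06119289 210.91945494]
[321.25284542 270.14753108]
[321.96537671 321.72823079]
```

View pics/w3.png

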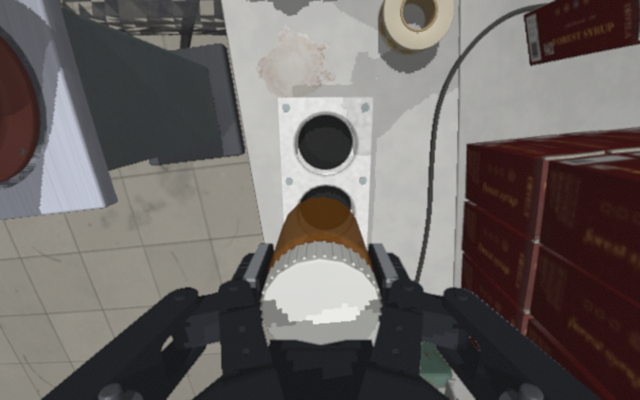

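Hole 4 of the rack is at (326,144), about 5 px from the prediction. The held jar hides the other holes. I'll get the rack's pose from the earlier top and side pictures.

```bash
python3 - <<'E'
import cv2,numpy as np
t=cv2.imread('pics/top0.png');s=cv2.imread('pics/side0.png')
a=cv2.resize(t[172:240,332:482],None,fx=5,fy=5,interpolation=cv2.INTER_CUBIC)[:300]
b=cv2.resize(s[205:310,305:455],None,fx=4,fy=4,interpolation=cv2.INTER_CUBIC)[:300]
o=np.zeros((600,800,3),np.uint8);a=a[:300];o[:a.shape[0],:750]=a;
b=cv2.resize(s[205:305,305:455],None,fx=3,fy=3,interpolation=cv2.INTER_CUBIC);o[300:,:450]=b
cv2.imwrite('pics/crop3.png',o)
E
```

```text
(no output)
```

View pics/crop3.png

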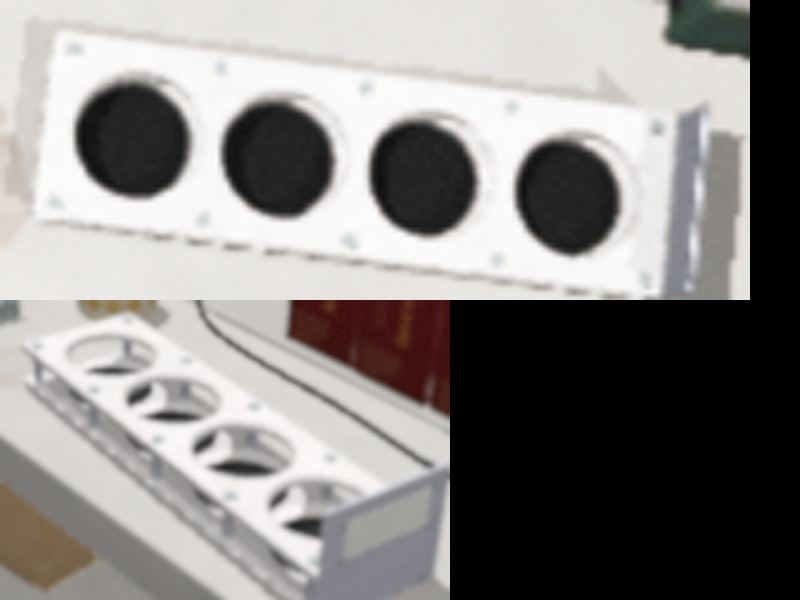

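The crop shows two rows of five deck rivets around the holes, with the plate at the right end in the top view. The rivets appear in both views, so I'll triangulate them.

```bash
python3 - <<'E'
from h import *
t=cam('top');s=cam('side')
B=np.array([(75,48),(221,68),(366,88),(511,107),(657,127)])/5+[332,172]
F=np.array([(55,202),(203,219),(349,240),(497,261),(645,282)])/5+[332,172]
# resize maps px centre: subtract .4
B-=.4;F-=.4
bs=(np.array([(128,320),(186,360),(254,406),(330,457)])-[0,300])/3+[305,205]-.33
fs=(np.array([(36,346),(95,388),(157,438),(230,497),(315,560)])-[0,300])/3+[305,205]-.33
pts=[]
for a,b in list(zip(B,bs))+list(zip(F,fs)):
    p,e=tri(ray(t,*a),ray(s,*b));print(p.round(4),np.round(e[0],4))
for z in (.04,):
    Bp=np.array([plane(t,*a,z) for a in B]);Fp=np.array([plane(t,*a,z) for a in F]);print((Bp-Fp).round(4)[:,:2])
    m=(Bp+Fp)/2;print('mid',m.round(4),np.linalg.norm(np.diff(m,axis=0),axis=1).round(4));H=(m[1:]+m[:-1])/2;print('holes 4..1',H.round(4))
    c=H.mean(0);d=H[0]-H[3];d/=np.linalg.norm(d);print('centre',c,'heading',np.degrees(np.arctan2(d[1],d[0])));print((c+np.outer([.12,.04,-.04,-.12],d)).round(4))
w=cam('wrist');print('wrist hole4',plane(w,326,144.5,.04))
E
```

```text
[ 0.5001 -0.0724  0.041 ] 0.0002
[ 0.4912 -0.1514  0.0413] 0.0
[ 0.4832 -0.2307  0.0406] 0.0005
[ 0.475  -0.3096  0.0411] 0.0005
[ 0.416  -0.0629  0.0407] 0.0004
[ 0.4095 -0.1427  0.0414] 0.0003
[ 0.4004 -0.2214  0.041 ] 0.0003
[ 0.3913 -0.3017  0.04  ] 0.0004
[ 0.3822 -0.3816  0.0426] 0.0008
[[ 0.0837 -0.0092]
 [ 0.0821 -0.0089]
 [ 0.0827 -0.009 ]
 [ 0.0837 -0.0081]
 [ 0.0843 -0.0077]]
mid [[ 0.4582 -0.0678  0.04  ]
 [ 0.4504 -0.1471  0.04  ]
 [ 0.4415 -0.2259  0.04  ]
 [ 0.4329 -0.3056  0.04  ]
 [ 0.4239 -0.3857  0.04  ]] [0.0798 0.0793 0.0801 0.0807]
holes 4..1 [[ 0.4543 -0.1075  0.04  ]
 [ 0.446  -0.1865  0.04  ]
 [ 0.4372 -0.2657  0.04  ]
 [ 0.4284 -0.3456  0.04  ]]
centre [ 0.44148531 -0.22634949  0.04      ] heading 83.78957609016182
[[ 0.4545 -0.1071  0.04  ]
 [ 0.4458 -0.1866  0.04  ]
 [ 0.4372 -0.2661  0.04  ]
 [ 0.4285 -0.3456  0.04  ]]
wrist hole4 [ 0.45688611 -0.10514334  0.04      ]
```

The rivets triangulate to z = 0.041, a regular 80 mm pitch, and 84 mm across. Hole 1 is near (0.429, -0.345).

```bash
python3 -c "
from h import *
goto(.4295,-.3446,.24,-6.2)"
```

```text
t 5.07 p [ 0.4454 -0.1468  0.288 ] ycur -6.2 slide [-0.1984  0.0057  0.048 ] spin -0.03 op 0.0511 F [ 0.3 -0.7 -1.9] grip 43.1 tilt 0.01 q6 -0.37
```

{"name": "arm_command", "arguments": {"increments": [{"slide": [-0.198, 0.006, 0], "spin": 0, "gripper": -1}, {"slide": [-0.198, 0.006, 0], "spin": 0, "gripper": -1}, {"slide": [-0.198, 0.006, 0], "spin": 0, "gripper": -1}, {"slide": [-0.198, 0.006, 0.048], "spin": 0, "gripper": -1}, {"slide": [-0.198, 0.006, 0.048], "spin": 0, "gripper": -1}, {"slide": [-0.198, 0.006, 0.048], "spin": 0, "gripper": -1}, {"slide": [-0.198, 0.006, 0.048], "spin": 0, "gripper": -1}, {"slide": [-0.198, 0.006, 0.048], "spin": 0, "gripper": -1}]}}

```text
t: 5.73
tool_pos: [0.4297, -0.3446, 0.2399]
tool_rot: [-2.34, -2.095, -0.001]
contact_force: [-0.2, 0.2, -1.8]
opening: 0.0509
grip_force: 43.2
```

```bash
python3 - <<'E'
from h import *
c=cam('wrist');save(c,'w4');goto(.4295,-.3446,.121,-6.2)
E
```

```text
t 5.78 p [ 0.4301 -0.3444  0.2408] ycur -6.3 slide [-0.0002 -0.0007  0.1198] spin -0.06 op 0.0508 F [-0.3  0.4 -0.8] grip 43.2 tilt 0.06 q6 -0.7
```

View pics/w4.png

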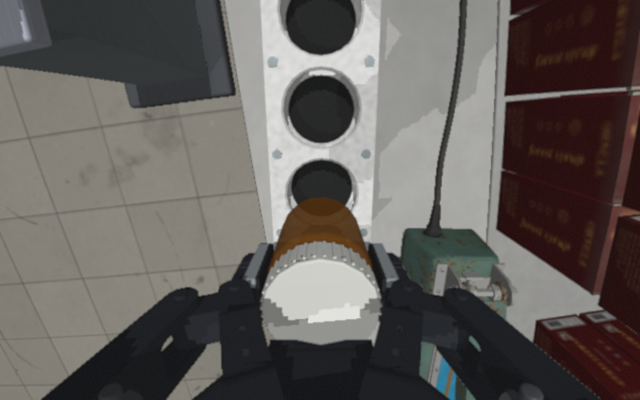

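{"name": "arm_command", "arguments": {"increments": [{"slide": [0, 0, 0.03], "spin": 0, "gripper": -1}, {"slide": [0, 0, 0.06], "spin": 0, "gripper": -1}, {"slide": [0, 0, 0.085], "spin": 0, "gripper": -1}, {"slide": [0, 0, 0.1], "spin": 0, "gripper": -1}, {"slide": [0, 0, 0.11], "spin": 0, "gripper": -1}, {"slide": [0, 0, 0.115], "spin": 0, "gripper": -1}, {"slide": [0, 0, 0.118], "spin": 0, "gripper": -1}, {"slide": [0, 0, 0.118], "spin": 0, "gripper": -1}]}}

```text
t: 6.45
tool_pos: [0.43, -0.3454, 0.1231]
tool_rot: [2.339, 2.095, 0.0]
contact_force: [-0.4, -0.7, -2.1]
opening: 0.0507
grip_force: 43.3
```

{"name": "arm_command", "arguments": {"increments": [{"slide": [0, 0, 0.001], "spin": 0, "gripper": -1}, {"slide": [0, 0, 0.001], "spin": 0, "gripper": -1}, {"slide": [0, 0, 0.001], "spin": 0, "gripper": -1}]}}

```text
t: 6.7
tool_pos: [0.4297, -0.3459, 0.1221]
tool_rot: [2.34, 2.094, 0.0]
contact_force: [0.3, 0.3, -1.4]
opening: 0.0505
grip_force: 43.3
```

{"name": "arm_command", "arguments": {"increments": [{"slide": [0, 0, 0.001], "spin": 0, "gripper": -1}, {"slide": [0, 0, 0.001], "spin": 0, "gripper": -1}, {"slide": [0, 0, 0.002], "spin": 0, "gripper": -1}, {"slide": [0, 0, 0.002], "spin": 0, "gripper": -1}]}}

```text
t: 7.03
tool_pos: [0.4298, -0.3462, 0.121]
tool_rot: [2.34, 2.094, -0.0]
contact_force: [-3.1, 1.9, 7.5]
opening: 0.0505
grip_force: 44.3
```

Contact at 7.5 N, so I'll release and rise.

{"name": "arm_command", "arguments": {"increments": [{"slide": [0, 0, 0], "spin": 0, "gripper": 0.3}, {"slide": [0, 0, 0], "spin": 0, "gripper": 1}, {"slide": [0, 0, 0], "spin": 0, "gripper": 1}, {"slide": [0, 0, 0], "spin": 0, "gripper": 1}, {"slide": [0, 0, -0.01], "spin": 0, "gripper": 1}, {"slide": [0, 0, -0.04], "spin": 0, "gripper": 1}, {"slide": [0, 0, -0.08], "spin": 0, "gripper": 1}, {"slide": [0, 0, -0.12], "spin": 0, "gripper": 1}]}}

```text
t: 7.7
tool_pos: [0.4287, -0.3447, 0.2397]
tool_rot: [-2.339, -2.093, 0.0]
contact_force: [0.9, -1.0, -0.3]
opening: 0.0853
grip_force: 0.0
```

```bash
python3 - <<'E'
from h import *
goto(.4558,.2713,.24,-6.2)
c=cam('wrist');save(c,'w5')
E
```

```text
t 7.7 p [ 0.4287 -0.3447  0.2397] ycur -6.3 slide [ 0.6152 -0.0411  0.0009] spin -0.15 op 0.0853 F [ 0.9 -1.  -0.3] grip 0.0 tilt 0.17 q6 -0.7
```

View pics/w5.png

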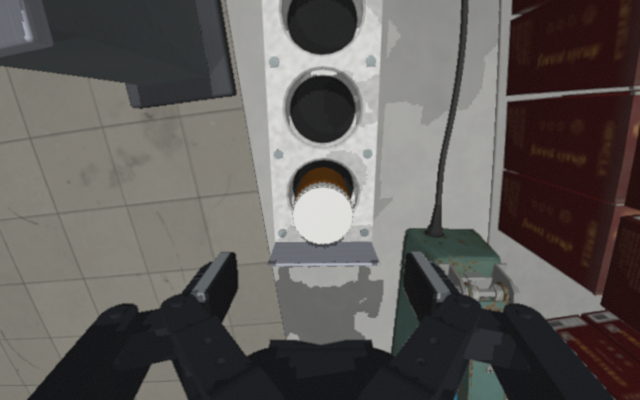

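The jar stands upright, centred in the hole next to the plate, with its cap at (322,212). Next is the round bottle.

{"name": "arm_command", "arguments": {"increments": [{"slide": [0.615, -0.041, 0], "spin": 0, "gripper": 1}, {"slide": [0.615, -0.041, 0], "spin": 0, "gripper": 1}, {"slide": [0.615, -0.041, 0], "spin": 0, "gripper": 1}, {"slide": [0.615, -0.041, 0], "spin": 0, "gripper": 1}, {"slide": [0.615, -0.041, 0], "spin": 0, "gripper": 1}, {"slide": [0.615, -0.041, 0], "spin": 0, "gripper": 1}, {"slide": [0.615, -0.041, 0], "spin": 0, "gripper": 1}, {"slide": [0.615, -0.041, 0], "spin": 0, "gripper": 1}]}}

```text
t: 8.42
tool_pos: [0.4437, -0.0105, 0.2398]
tool_rot: [2.341, 2.093, 0.002]
contact_force: [1.3, -0.6, 1.0]
opening: 0.0855
grip_force: 0.0
```

```bash
python3 -c "
from h import *
goto(.4558,.2713,.24,-6.2)"
```

```text
t 8.42 p [ 0.4437 -0.0105  0.2398] ycur -6.4 slide [ 2.814e-01 -1.930e-02 -2.000e-04] spin -0.18 op 0.0855 F [ 1.3 -0.6  1. ] grip 0.0 tilt 0.1 q6 -0.08
```

{"name": "arm_command", "arguments": {"increments": [{"slide": [0.281, -0.019, 0], "spin": 0, "gripper": 1}, {"slide": [0.281, -0.019, 0], "spin": 0, "gripper": 1}, {"slide": [0.281, -0.019, 0], "spin": 0, "gripper": 1}, {"slide": [0.281, -0.019, 0], "spin": 0, "gripper": 1}, {"slide": [0.281, -0.019, 0], "spin": 0, "gripper": 1}, {"slide": [0.281, -0.019, 0], "spin": 0, "gripper": 1}, {"slide": [0.281, -0.019, 0], "spin": 0, "gripper": 1}, {"slide": [0.281, -0.019, 0], "spin": 0, "gripper": 1}]}}

```text
t: 9.08
tool_pos: [0.4559, 0.2737, 0.2398]
tool_rot: [-2.334, -2.101, -0.004]
contact_force: [-0.4, -0.5, -0.2]
opening: 0.0856
grip_force: 0.0
```

```bash
cat >> h.py <<'E'
def cap(c,p,r=30,thr=180):
    u,v=proj(c,p);u0,v0=int(u-r),int(v-r)
    h=cv2.cvtColor(c['img'],cv2.COLOR_RGB2HSV)[v0:v0+2*r,u0:u0+2*r];m=((h[:,:,2]>thr)&(h[:,:,1]<45)).astype(np.uint8)
    n,l,st,ce=cv2.connectedComponentsWithStats(m);k=np.linalg.norm(ce[1:]-r,axis=1)+1e3*(st[1:,4]<60);i=k.argmin()+1
    q=ce[i]+[u0,v0];print('pred',(u,v),'seen',q.round(1),st[i],'at',plane(c,*q,p[2]).round(4));return q
E
python3 - <<'E'
from h import *
c=cam('wrist');save(c,'w6');cap(c,[.4558,.2713,.105]);goto(.4558,.2713,.118,-6.2)
E
```

```text
pred (np.float64(319.66620526835726), np.float64(220.13097212949037)) seen [320.3 218.5] [ 14  11  36  35 949] at [0.4564 0.2725 0.105 ]
t 9.13 p [0.4559 0.2715 0.2395] ycur -6.1 slide [-0.0003 -0.0002  0.1215] spin 0.11 op 0.0854 F [ 0.6 -0.9  0.1] grip 0.0 tilt 0.03 q6 0.5
```

{"name": "arm_command", "arguments": {"increments": [{"slide": [0, 0, 0.04], "spin": 0, "gripper": 1}, {"slide": [0, 0, 0.08], "spin": 0, "gripper": 1}, {"slide": [0, 0, 0.105], "spin": 0, "gripper": 1}, {"slide": [0, 0, 0.12], "spin": 0, "gripper": 1}, {"slide": [0, 0, 0.12], "spin": 0, "gripper": 1}, {"slide": [0, 0, 0.12], "spin": 0, "gripper": -1}, {"slide": [0, 0, 0.12], "spin": 0, "gripper": -1}, {"slide": [0, 0, 0.12], "spin": 0, "gripper": -1}]}}

```text
t: 9.8
tool_pos: [0.4575, 0.2692, 0.1214]
tool_rot: [2.341, 2.094, 0.005]
contact_force: [-8.6, 0.9, 4.6]
opening: 0.0514
grip_force: 2.8
```

{"name": "arm_command", "arguments": {"increments": [{"slide": [0, 0, 0], "spin": 0, "gripper": -1}, {"slide": [0, 0, 0], "spin": 0, "gripper": -1}, {"slide": [0, 0, 0], "spin": 0, "gripper": -1}, {"slide": [0, 0, 0], "spin": 0, "gripper": -1}]}}

```text
t: 10.13
tool_pos: [0.4574, 0.2695, 0.1216]
tool_rot: [2.34, 2.094, 0.005]
contact_force: [-2.7, -0.5, 7.4]
opening: 0.0474
grip_force: 40.6
```

{"name": "arm_command", "arguments": {"increments": [{"slide": [0, 0, -0.02], "spin": 0, "gripper": -1}, {"slide": [0, 0, -0.05], "spin": 0, "gripper": -1}, {"slide": [0, 0, -0.09], "spin": 0, "gripper": -1}, {"slide": [0, 0, -0.13], "spin": 0, "gripper": -1}, {"slide": [-0.02, 0, -0.15], "spin": 0, "gripper": -1}, {"slide": [-0.06, 0.004, -0.15], "spin": 0, "gripper": -1}, {"slide": [-0.1, 0.007, -0.15], "spin": 0, "gripper": -1}, {"slide": [-0.14, 0.01, -0.15], "spin": 0, "gripper": -1}]}}

```text
t: 10.8
tool_pos: [0.4505, 0.1276, 0.2703]
tool_rot: [2.338, 2.096, 0.003]
contact_force: [0.5, 0.2, -2.6]
opening: 0.0466
grip_force: 42.0
```

```bash
python3 -c "
from h import *
goto(.438,-.267,.25,-6.2)"
```

```text
t 10.8 p [0.4505 0.1276 0.2703] ycur -6.2 slide [-0.3937  0.0304  0.0203] spin -0.04 op 0.0466 F [ 0.5  0.2 -2.6] grip 42.0 tilt 0.17 q6 0.23
```

{"name": "arm_command", "arguments": {"increments": [{"slide": [-0.394, 0.03, 0.01], "spin": 0, "gripper": -1}, {"slide": [-0.394, 0.03, 0.01], "spin": 0, "gripper": -1}, {"slide": [-0.394, 0.03, 0.01], "spin": 0, "gripper": -1}, {"slide": [-0.394, 0.03, 0.01], "spin": 0, "gripper": -1}, {"slide": [-0.394, 0.03, 0.01], "spin": 0, "gripper": -1}, {"slide": [-0.394, 0.03, 0.01], "spin": 0, "gripper": -1}, {"slide": [-0.394, 0.03, 0.01], "spin": 0, "gripper": -1}, {"slide": [-0.394, 0.03, 0.01], "spin": 0, "gripper": -1}]}}

```text
t: 11.47
tool_pos: [0.4384, -0.2064, 0.2611]
tool_rot: [2.34, 2.093, 0.001]
contact_force: [1.9, 0.5, -2.6]
opening: 0.0468
grip_force: 42.0
```

```bash
python3 -c "
from h import *
goto(.438,-.267,.25,-6.2)"
```

```text
t 11.47 p [ 0.4384 -0.2064  0.2611] ycur -6.4 slide [-0.0603  0.0063  0.0111] spin -0.17 op 0.0468 F [ 1.9  0.5 -2.6] grip 42.0 tilt 0.1 q6 -0.48
```

{"name": "arm_command", "arguments": {"increments": [{"slide": [-0.06, 0.006, 0.011], "spin": 0, "gripper": -1}, {"slide": [-0.06, 0.006, 0.011], "spin": 0, "gripper": -1}, {"slide": [-0.06, 0.006, 0.011], "spin": 0, "gripper": -1}, {"slide": [-0.06, 0.006, 0.011], "spin": 0, "gripper": -1}]}}

```text
t: 11.8
tool_pos: [0.438, -0.2654, 0.2493]
tool_rot: [-2.343, -2.092, -0.0]
contact_force: [-0.0, 0.8, -2.3]
opening: 0.0468
grip_force: 41.9
```

```bash
python3 -c "
from h import *
goto(.438,-.267,.1245,-6.2)"
```

```text
t 11.8 p [ 0.438  -0.2654  0.2493] ycur -6.5 slide [-0.0017  0.0003  0.1248] spin -0.28 op 0.0468 F [-0.   0.8 -2.3] grip 41.9 tilt 0.05 q6 -0.58
```

{"name": "arm_command", "arguments": {"increments": [{"slide": [-0.001, 0, 0.035], "spin": 0, "gripper": -1}, {"slide": [-0.001, 0, 0.07], "spin": 0, "gripper": -1}, {"slide": [-0.001, 0, 0.095], "spin": 0, "gripper": -1}, {"slide": [-0.001, 0, 0.11], "spin": 0, "gripper": -1}, {"slide": [-0.001, 0, 0.117], "spin": 0, "gripper": -1}, {"slide": [-0.001, 0, 0.121], "spin": 0, "gripper": -1}, {"slide": [-0.001, 0, 0.123], "spin": 0, "gripper": -1}, {"slide": [-0.001, 0, 0.124], "spin": 0, "gripper": -1}]}}

```text
t: 12.47
tool_pos: [0.4392, -0.2657, 0.1269]
tool_rot: [2.338, 2.094, 0.001]
contact_force: [-0.3, -0.6, -2.0]
opening: 0.047
grip_force: 42.0
```

{"name": "arm_command", "arguments": {"increments": [{"slide": [0, 0, 0.001], "spin": 0, "gripper": -1}, {"slide": [0, 0, 0.002], "spin": 0, "gripper": -1}, {"slide": [0, 0, 0.002], "spin": 0, "gripper": -1}, {"slide": [0, 0, 0.002], "spin": 0, "gripper": -1}]}}

```text
t: 12.8
tool_pos: [0.439, -0.2661, 0.1247]
tool_rot: [2.34, 2.093, 0.001]
contact_force: [0.7, 0.6, 0.0]
opening: 0.0468
grip_force: 42.1
```

Nearly touching; one more small step, then release and rise.

{"name": "arm_command", "arguments": {"increments": [{"slide": [0, 0, 0.001], "spin": 0, "gripper": -1}, {"slide": [0, 0, 0.001], "spin": 0, "gripper": -1}, {"slide": [0, 0, 0.001], "spin": 0, "gripper": 0.3}, {"slide": [0, 0, 0.001], "spin": 0, "gripper": 1}, {"slide": [0, 0, 0.001], "spin": 0, "gripper": 1}, {"slide": [0, 0, 0.001], "spin": 0, "gripper": 1}, {"slide": [0, 0, -0.01], "spin": 0, "gripper": 1}, {"slide": [0, 0, -0.04], "spin": 0, "gripper": 1}]}}

```text
t: 13.47
tool_pos: [0.4359, -0.2636, 0.1597]
tool_rot: [-2.334, -2.088, 0.002]
contact_force: [0.6, 0.3, -0.1]
opening: 0.0855
grip_force: 0.0
```

{"name": "arm_command", "arguments": {"increments": [{"slide": [0, 0, -0.04], "spin": 0, "gripper": 1}, {"slide": [0, 0, -0.08], "spin": 0, "gripper": 1}, {"slide": [0.01, 0, -0.09], "spin": 0, "gripper": 1}, {"slide": [0.05, -0.004, -0.09], "spin": 0, "gripper": 1}, {"slide": [0.09, -0.007, -0.09], "spin": 0, "gripper": 1}, {"slide": [0.13, -0.01, -0.09], "spin": 0, "gripper": 1}, {"slide": [0.17, -0.013, -0.09], "spin": 0, "gripper": 1}, {"slide": [0.21, -0.016, -0.09], "spin": 0, "gripper": 1}]}}

```text
t: 14.13
tool_pos: [0.4453, -0.0534, 0.2545]
tool_rot: [2.341, 2.093, 0.002]
contact_force: [1.0, 0.1, -0.0]
opening: 0.0852
grip_force: 0.0
```

```bash
python3 -c "
from h import *
t=cam('top');save(t,'t7');cap(t,[.4382,-.2651,.108],12);cap(t,[.43,-.345,.094],14)
goto(.449,.1895,.25,-6.2)"
```

```text
pred (np.float64(423.5253014416286), np.float64(203.04356065417232)) seen [423.4 203.6] [ 8  8 10 10 80] at [ 0.4367 -0.2647  0.108 ]
pred (np.float64(452.81339719402547), np.float64(207.66560931047263)) seen [453.9 203.4] [  0   0  28  26 501] at [ 0.4411 -0.348   0.094 ]
t 14.18 p [ 0.4453 -0.0475  0.2542] ycur -6.0 slide [ 0.2361 -0.0211  0.0055] spin 0.18 op 0.0853 F [ 0.6  5.  -0.3] grip 0.0 tilt 0.31 q6 -0.17
```

{"name": "arm_command", "arguments": {"increments": [{"slide": [0.236, -0.021, 0.005], "spin": 0, "gripper": 1}, {"slide": [0.236, -0.021, 0.005], "spin": 0, "gripper": 1}, {"slide": [0.236, -0.021, 0.005], "spin": 0, "gripper": 1}, {"slide": [0.236, -0.021, 0.005], "spin": 0, "gripper": 1}, {"slide": [0.236, -0.021, 0.005], "spin": 0, "gripper": 1}, {"slide": [0.236, -0.021, 0.005], "spin": 0, "gripper": 1}, {"slide": [0.236, -0.021, 0.005], "spin": 0, "gripper": 1}, {"slide": [0.236, -0.021, 0.005], "spin": 0, "gripper": 1}]}}

```text
t: 14.85
tool_pos: [0.4507, 0.1829, 0.249]
tool_rot: [2.337, 2.099, -0.0]
contact_force: [-0.6, -0.0, 0.4]
opening: 0.0852
grip_force: 0.0
```

```bash
python3 -c "
from h import *
c=cam('wrist');save(c,'w8');cap(c,[.4486,.1895,.109]);goto(.4486,.1895,.122,-6.2)"
```

```text
pred (np.float64(315.8706067382332), np.float64(206.7155957554046)) seen [312.5 207. ] [   0    5   56   55 2032] at [0.446  0.1896 0.109 ]
t 14.9 p [0.4508 0.1819 0.2489] ycur -6.3 slide [ 0.0074 -0.0031  0.1269] spin -0.07 op 0.0853 F [ 0.2  0.2 -0.7] grip 0.0 tilt 0.03 q6 0.34
```

{"name": "arm_command", "arguments": {"increments": [{"slide": [0.007, -0.003, 0.03], "spin": 0, "gripper": 1}, {"slide": [0.007, -0.003, 0.07], "spin": 0, "gripper": 1}, {"slide": [0.007, -0.003, 0.105], "spin": 0, "gripper": 1}, {"slide": [0.007, -0.003, 0.124], "spin": 0, "gripper": 1}, {"slide": [0.007, -0.003, 0.124], "spin": 0, "gripper": 1}, {"slide": [0.007, -0.003, 0.124], "spin": 0, "gripper": -1}, {"slide": [0.007, -0.003, 0.124], "spin": 0, "gripper": -1}, {"slide": [0.007, -0.003, 0.124], "spin": 0, "gripper": -1}]}}

```text
t: 15.57
tool_pos: [0.4505, 0.1889, 0.1273]
tool_rot: [2.34, 2.092, 0.006]
contact_force: [0.1, 0.2, 0.3]
opening: 0.0515
grip_force: 0.0
```

{"name": "arm_command", "arguments": {"increments": [{"slide": [0, 0, 0], "spin": 0, "gripper": -1}, {"slide": [0, 0, 0], "spin": 0, "gripper": -1}, {"slide": [0, 0, 0], "spin": 0, "gripper": -1}, {"slide": [0, 0, 0], "spin": 0, "gripper": -1}, {"slide": [0, 0, 0], "spin": 0, "gripper": -1}]}}

```text
t: 15.98
tool_pos: [0.4499, 0.1894, 0.1271]
tool_rot: [2.34, 2.094, 0.004]
contact_force: [-1.9, -0.8, 5.2]
opening: 0.0391
grip_force: 39.4
```

{"name": "arm_command", "arguments": {"increments": [{"slide": [0, 0, -0.02], "spin": 0, "gripper": -1}, {"slide": [0, 0, -0.05], "spin": 0, "gripper": -1}, {"slide": [0, 0, -0.09], "spin": 0, "gripper": -1}, {"slide": [0, 0, -0.13], "spin": 0, "gripper": -1}, {"slide": [-0.02, 0, -0.15], "spin": 0, "gripper": -1}, {"slide": [-0.06, 0.005, -0.15], "spin": 0, "gripper": -1}, {"slide": [-0.1, 0.008, -0.15], "spin": 0, "gripper": -1}, {"slide": [-0.14, 0.012, -0.15], "spin": 0, "gripper": -1}]}}

```text
t: 16.65
tool_pos: [0.445, 0.0475, 0.2764]
tool_rot: [2.337, 2.096, 0.004]
contact_force: [1.6, -0.9, -1.2]
opening: 0.0391
grip_force: 40.6
```

```bash
python3 -c "
from h import *
goto(.4468,-.1856,.26,-6.2)"
```

```text
t 16.65 p [0.445  0.0475 0.2764] ycur -6.2 slide [-0.2315  0.027   0.0165] spin -0.03 op 0.0391 F [ 1.6 -0.9 -1.2] grip 40.6 tilt 0.2 q6 0.05
```

{"name": "arm_command", "arguments": {"increments": [{"slide": [-0.231, 0.027, 0.016], "spin": 0, "gripper": -1}, {"slide": [-0.231, 0.027, 0.016], "spin": 0, "gripper": -1}, {"slide": [-0.231, 0.027, 0.016], "spin": 0, "gripper": -1}, {"slide": [-0.231, 0.027, 0.016], "spin": 0, "gripper": -1}, {"slide": [-0.231, 0.027, 0.016], "spin": 0, "gripper": -1}, {"slide": [-0.231, 0.027, 0.016], "spin": 0, "gripper": -1}, {"slide": [-0.231, 0.027, 0.016], "spin": 0, "gripper": -1}, {"slide": [-0.231, 0.027, 0.016], "spin": 0, "gripper": -1}]}}

```text
t: 17.32
tool_pos: [0.4462, -0.1851, 0.259]
tool_rot: [2.344, 2.092, 0.001]
contact_force: [-0.0, 0.4, -1.6]
opening: 0.0391
grip_force: 40.6
```

```bash
python3 -c "
from h import *
goto(.4468,-.1856,.13,-6.2)"
```

```text
t 17.32 p [ 0.4462 -0.1851  0.259 ] ycur -6.5 slide [-0.0004  0.0006  0.129 ] spin -0.31 op 0.0391 F [-0.   0.4 -1.6] grip 40.6 tilt 0.02 q6 -0.43
```

{"name": "arm_command", "arguments": {"increments": [{"slide": [0, 0, 0.035], "spin": 0, "gripper": -1}, {"slide": [0, 0, 0.07], "spin": 0, "gripper": -1}, {"slide": [0, 0, 0.095], "spin": 0, "gripper": -1}, {"slide": [0, 0, 0.113], "spin": 0, "gripper": -1}, {"slide": [0, 0, 0.122], "spin": 0, "gripper": -1}, {"slide": [0, 0, 0.126], "spin": 0, "gripper": -1}, {"slide": [0, 0, 0.128], "spin": 0, "gripper": -1}, {"slide": [0, 0, 0.129], "spin": 0, "gripper": -1}]}}

```text
t: 17.98
tool_pos: [0.4473, -0.184, 0.1309]
tool_rot: [2.339, 2.094, 0.001]
contact_force: [0.2, -0.3, -2.3]
opening: 0.0391
grip_force: 40.7
```

{"name": "arm_command", "arguments": {"increments": [{"slide": [0, 0, 0.001], "spin": 0, "gripper": -1}, {"slide": [0, 0, 0.002], "spin": 0, "gripper": -1}, {"slide": [0, 0, 0.002], "spin": 0, "gripper": -1}, {"slide": [0, 0, 0.002], "spin": 0, "gripper": -1}]}}

```text
t: 18.32
tool_pos: [0.4475, -0.1846, 0.1302]
tool_rot: [2.339, 2.093, 0.001]
contact_force: [-2.8, 1.7, 4.9]
opening: 0.0392
grip_force: 41.3
```

Contact. Release, rise, and head back for the square bottle.

{"name": "arm_command", "arguments": {"increments": [{"slide": [0, 0, 0], "spin": 0, "gripper": 0.2}, {"slide": [0, 0, 0], "spin": 0, "gripper": 1}, {"slide": [0, 0, 0], "spin": 0, "gripper": 1}, {"slide": [0, 0, 0], "spin": 0, "gripper": 1}, {"slide": [0, 0, -0.01], "spin": 0, "gripper": 1}, {"slide": [0, 0, -0.04], "spin": 0, "gripper": 1}, {"slide": [0, 0, -0.08], "spin": 0, "gripper": 1}, {"slide": [0, 0, -0.12], "spin": 0, "gripper": 1}]}}

```text
t: 18.98
tool_pos: [0.4456, -0.1835, 0.2484]
tool_rot: [-2.339, -2.093, 0.001]
contact_force: [0.3, -0.1, -0.6]
opening: 0.0853
grip_force: 0.0
```

```bash
python3 -c "
from h import *
goto(.4385,.1085,.26,-6.2)"
```

```text
t 18.98 p [ 0.4456 -0.1835  0.2484] ycur -6.3 slide [ 0.2894 -0.0394 -0.0111] spin -0.15 op 0.0853 F [ 0.3 -0.1 -0.6] grip 0.0 tilt 0.15 q6 -0.43
```

{"name": "arm_command", "arguments": {"increments": [{"slide": [0.289, -0.039, -0.011], "spin": 0, "gripper": 1}, {"slide": [0.289, -0.039, -0.011], "spin": 0, "gripper": 1}, {"slide": [0.289, -0.039, -0.011], "spin": 0, "gripper": 1}, {"slide": [0.289, -0.039, -0.011], "spin": 0, "gripper": 1}, {"slide": [0.289, -0.039, -0.011], "spin": 0, "gripper": 1}, {"slide": [0.289, -0.039, -0.011], "spin": 0, "gripper": 1}, {"slide": [0.289, -0.039, -0.011], "spin": 0, "gripper": 1}, {"slide": [0.289, -0.039, -0.011], "spin": 0, "gripper": 1}]}}

```text
t: 19.65
tool_pos: [0.4388, 0.1135, 0.26]
tool_rot: [-2.331, -2.104, -0.005]
contact_force: [-0.1, -0.0, -0.3]
opening: 0.0853
grip_force: 0.0
```

```bash
python3 - <<'E'
from h import *
c=cam('wrist');u,v=proj(c,[.438,.1085,.09]);u,v=int(u),int(v);print(u,v)
cv2.imwrite('pics/w9c.png',cv2.resize(c['img'][v-70:v+55,u-70:u+70,::-1],None,fx=4.5,fy=4.5,interpolation=cv2.INTER_CUBIC))
save(c,'w9');goto(.4385,.1085,.26,-6.2);cap(c,[.4385,.108,.101])
E
```

```text
319 208
t 19.7 p [0.4391 0.1109 0.2596] ycur -5.9 slide [-0.0024 -0.0003 -0.0004] spin 0.25 op 0.0856 F [-0.7 -0.9  0.1] grip 0.0 tilt 0.07 q6 0.19
pred (np.float64(319.72578541948843), np.float64(213.59930873745532)) seen [320.5 212.9] [ 16  15  32  31 741] at [0.4392 0.1085 0.101 ]
```

View pics/w9c.png

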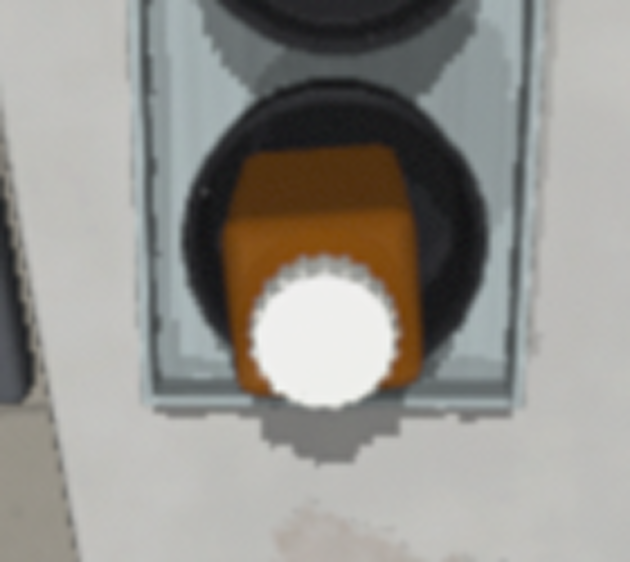

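The square bottle is turned slightly anticlockwise in the image: shoulder corners are at crop (225,219) and (412,210), bottom corners at (243,390) and (422,385).

```bash
python3 - <<'E'
from h import *
c=cam('wrist')
P=[plane(c,*(np.array(q)/4.5+[249,138]),.075) for q in [(225,221),(412,212),(243,388),(422,383)]]
a=lambda d:np.degrees(np.arctan2(d[1],d[0]))
print(np.round(P,4),a(P[1]-P[0]),a(P[0]-P[2])-90,a(P[1]-P[3])-90,np.mean(P,0))
for t in(-2.5,):goto(.439,.1085,.119,t)
E
```

```text
[[0.4216 0.1235 0.075 ]
 [0.4596 0.1214 0.075 ]
 [0.4208 0.0869 0.075 ]
 [0.4586 0.0841 0.075 ]] -3.143841658162003 -1.2411476036246825 -1.5113497119619836 [0.44015543 0.10397128 0.075     ]
t 19.75 p [0.4393 0.1091 0.2594] ycur -6.1 slide [-0.0006 -0.0004  0.1404] spin -3.61 op 0.0853 F [-0.8 -0.7 -0.2] grip 0.0 tilt 0.05 q6 0.19
```

{"name": "arm_command", "arguments": {"increments": [{"slide": [-0.002, 0, 0.03], "spin": -4, "gripper": 1}, {"slide": [-0.002, 0, 0.07], "spin": -4, "gripper": 1}, {"slide": [-0.002, 0, 0.105], "spin": -4, "gripper": 1}, {"slide": [-0.002, 0, 0.13], "spin": -4, "gripper": 1}, {"slide": [-0.002, 0, 0.139], "spin": -4, "gripper": 1}, {"slide": [-0.002, 0, 0.139], "spin": -4, "gripper": 1}, {"slide": [-0.002, 0, 0.139], "spin": -4, "gripper": -1}, {"slide": [-0.002, 0, 0.139], "spin": -4, "gripper": -1}]}}

```text
t: 20.42
tool_pos: [0.4411, 0.1052, 0.122]
tool_rot: [2.266, 2.172, 0.005]
contact_force: [0.0, 0.5, 1.0]
opening: 0.0639
grip_force: 0.0
```

{"name": "arm_command", "arguments": {"increments": [{"slide": [0, 0, 0], "spin": 0, "gripper": -1}, {"slide": [0, 0, 0], "spin": 0, "gripper": -1}, {"slide": [0, 0, 0], "spin": 0, "gripper": -1}, {"slide": [0, 0, 0], "spin": 0, "gripper": -1}, {"slide": [0, 0, 0], "spin": 0, "gripper": -1}, {"slide": [0, 0, 0], "spin": 0, "gripper": -1}]}}

```text
t: 20.92
tool_pos: [0.4405, 0.1057, 0.1217]
tool_rot: [2.265, 2.174, 0.003]
contact_force: [-2.2, -1.0, 6.7]
opening: 0.0397
grip_force: 43.4
```

{"name": "arm_command", "arguments": {"increments": [{"slide": [0, 0, -0.02], "spin": 0, "gripper": -1}, {"slide": [0, 0, -0.05], "spin": 0, "gripper": -1}, {"slide": [0, 0, -0.09], "spin": 0, "gripper": -1}, {"slide": [-0.01, 0, -0.13], "spin": 0, "gripper": -1}, {"slide": [-0.04, 0.005, -0.14], "spin": 0, "gripper": -1}, {"slide": [-0.08, 0.01, -0.14], "spin": 0, "gripper": -1}, {"slide": [-0.12, 0.015, -0.14], "spin": 0, "gripper": -1}, {"slide": [-0.16, 0.02, -0.14], "spin": 0, "gripper": -1}]}}

```text
t: 21.58
tool_pos: [0.4528, -0.0565, 0.2609]
tool_rot: [2.263, 2.175, 0.002]
contact_force: [0.3, 0.1, -1.8]
opening: 0.0391
grip_force: 42.3
```

```bash
python3 -c "
from h import *
goto(.4555,-.1075,.25,-6.2)"
```

```text
t 21.58 p [ 0.4528 -0.0565  0.2609] ycur -2.3 slide [-0.0509  0.0047  0.0109] spin 3.93 op 0.0391 F [ 0.3  0.1 -1.8] grip 42.3 tilt 0.17 q6 -0.25
```

{"name": "arm_command", "arguments": {"increments": [{"slide": [-0.051, 0.005, 0.011], "spin": 4, "gripper": -1}, {"slide": [-0.051, 0.005, 0.011], "spin": 4, "gripper": -1}, {"slide": [-0.051, 0.005, 0.011], "spin": 4, "gripper": -1}, {"slide": [-0.051, 0.005, 0.011], "spin": 4, "gripper": -1}, {"slide": [-0.051, 0.005, 0.011], "spin": 4, "gripper": -1}]}}

```text
t: 22.0
tool_pos: [0.4557, -0.1054, 0.2487]
tool_rot: [-2.34, -2.096, -0.001]
contact_force: [-0.5, 0.4, -1.4]
opening: 0.0392
grip_force: 42.3
```

```bash
python3 -c "
from h import *
goto(.4555,-.1075,.1247,-6.2)"
```

```text
t 22.0 p [ 0.4557 -0.1054  0.2487] ycur -6.3 slide [-0.0022  0.      0.124 ] spin -0.08 op 0.0392 F [-0.5  0.4 -1.4] grip 42.3 tilt 0.03 q6 -0.28
```

{"name": "arm_command", "arguments": {"increments": [{"slide": [-0.002, 0, 0.035], "spin": 0, "gripper": -1}, {"slide": [-0.002, 0, 0.07], "spin": 0, "gripper": -1}, {"slide": [-0.002, 0, 0.095], "spin": 0, "gripper": -1}, {"slide": [-0.002, 0, 0.11], "spin": 0, "gripper": -1}, {"slide": [-0.002, 0, 0.117], "spin": 0, "gripper": -1}, {"slide": [-0.002, 0, 0.121], "spin": 0, "gripper": -1}, {"slide": [-0.002, 0, 0.123], "spin": 0, "gripper": -1}, {"slide": [-0.002, 0, 0.124], "spin": 0, "gripper": -1}]}}

```text
t: 22.67
tool_pos: [0.4564, -0.1081, 0.1258]
tool_rot: [2.338, 2.095, 0.002]
contact_force: [-0.4, 0.6, -2.0]
opening: 0.0396
grip_force: 42.3
```

{"name": "arm_command", "arguments": {"increments": [{"slide": [0, 0, 0.001], "spin": 0, "gripper": -1}, {"slide": [0, 0, 0.002], "spin": 0, "gripper": -1}, {"slide": [0, 0, 0.002], "spin": 0, "gripper": -1}, {"slide": [0, 0, 0.002], "spin": 0, "gripper": -1}]}}

```text
t: 23.0
tool_pos: [0.4566, -0.1085, 0.1249]
tool_rot: [2.34, 2.094, 0.002]
contact_force: [-2.4, 1.1, 7.0]
opening: 0.0393
grip_force: 43.0
```

{"name": "arm_command", "arguments": {"increments": [{"slide": [0, 0, 0], "spin": 0, "gripper": 0.2}, {"slide": [0, 0, 0], "spin": 0, "gripper": 1}, {"slide": [0, 0, 0], "spin": 0, "gripper": 1}, {"slide": [0, 0, 0], "spin": 0, "gripper": 1}, {"slide": [0, 0, -0.01], "spin": 0, "gripper": 1}, {"slide": [0, 0, -0.04], "spin": 0, "gripper": 1}, {"slide": [0, 0, -0.08], "spin": 0, "gripper": 1}, {"slide": [0, 0, -0.12], "spin": 0, "gripper": 1}]}}

```text
t: 23.67
tool_pos: [0.4546, -0.1079, 0.2435]
tool_rot: [-2.339, -2.093, 0.002]
contact_force: [1.4, -1.7, 0.3]
opening: 0.0849
grip_force: 0.0
```

{"name": "arm_command", "arguments": {"increments": [{"slide": [0.04, 0, -0.03], "spin": 0, "gripper": 1}, {"slide": [0.08, 0, -0.03], "spin": 0, "gripper": 1}, {"slide": [0.12, 0, -0.03], "spin": 0, "gripper": 1}, {"slide": [0.16, 0, -0.03], "spin": 0, "gripper": 1}, {"slide": [0.2, 0, -0.03], "spin": 0, "gripper": 1}, {"slide": [0.2, 0, -0.03], "spin": 0, "gripper": 1}, {"slide": [0.2, 0, -0.03], "spin": 0, "gripper": 1}]}}

```text
t: 24.25
tool_pos: [0.4774, 0.0925, 0.2733]
tool_rot: [2.336, 2.1, 0.0]
contact_force: [-0.1, -0.5, 0.3]
opening: 0.0853
grip_force: 0.0
```

```bash
python3 - <<'E'
from h import *
t=cam('top');s=cam('side')
for p in ([.4382,-.2651,.108],[.4468,-.1856,.112],[.4555,-.1061,.104]): cap(t,p,12)
a=cv2.resize(t['img'][170:235,332:482,::-1],None,fx=5,fy=5,interpolation=cv2.INTER_CUBIC)[:300]
b=cv2.resize(s['img'][170:310,300:480,::-1],None,fx=2.1,fy=2.1,interpolation=cv2.INTER_CUBIC)
o=np.zeros((600,800,3),np.uint8);o[:300,:750]=a;o[300:300+b.shape[0],:b.shape[1]]=b;cv2.imwrite('pics/end.png',o)
E
```

```text
pred (np.float64(423.5253014416286), np.float64(203.04356065417232)) seen [422.9 203.9] [ 7  8 11 11 99] at [ 0.4359 -0.2636  0.108 ]
pred (np.float64(392.9224290764751), np.float64(198.6418943835369)) seen [394.5 195.3] [  0   0  24  24 303] at [ 0.4554 -0.1895  0.112 ]
pred (np.float64(361.49250987155574), np.float64(194.7875445139188)) seen [361.6 195.3] [ 8  9 10 10 82] at [ 0.4541 -0.1064  0.104 ]
```

View pics/end.png

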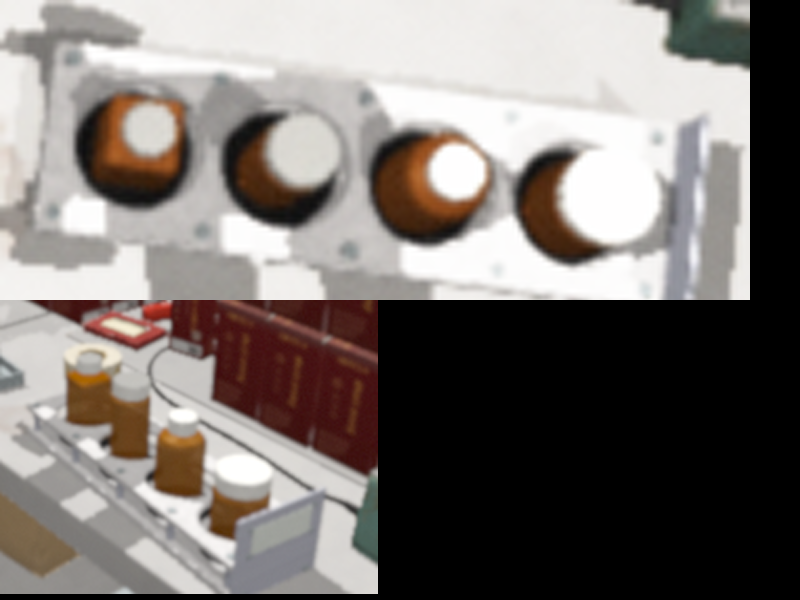

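From the plate, the row reads jar, round, slim, square. All four stand upright in their holes, with caps at crop (608,195), (457,170), (302,150) and (150,128). The arm is clear, so I'm handing in.

```bash
python3 -c "
from station import order
print(order.finish_job())"
```

```text
the job is handed in; nothing more can be done
None
```

The four samples stand upright and released in the archive rack in carrier order (jar, round, slim, square from the label plate), and the job was handed in at about 24 s; no verdict was returned.

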